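# Tip the scrap silver into the weighing bowl

### The job

Take the green-lidded tin of silver casting buttons to the bench balance, pinching lid and tin together so that the loose lid stays shut on the way, and set it down on the bench close beside the balance. There slide the lid back by its knob, about a third of its length, to uncover the pouring end; then take tin and lid together again, with the lid held back, and from just above the weighing bowl tip all four buttons into it. Put the empty tin back down upright on the bench, lid still on it, without knocking the balance or disturbing the other things.

Things in the scene. Friction and masses are not known exactly. Their poses are not given: they have to be found in the camera images.
- tin_center (a point): Rectangular steel and aluminium pouring tin: 150 mm long body plus a 7 mm bare steel pouring lip that shows beyond the lid at one end; 58 mm wide, 32 mm high without its lid, about 0.24 kg. This point is the centre of the 150 mm body, 16 mm above its underside. x points along the tin to its pouring end, y across it, z up. Its balance point is about here.
- tin_seam (a point): Where lid and tin meet: mid-length of the tin, on its mid-line, 20.5 mm above its underside; same axes. Below this height the tin's flat sides are 58 mm apart; above it the lid's side skirts, also 58 mm over all, hang flush round the tin's narrower neck. Fingers closed across the 58 mm so that they cover both sides of the seam hold lid and tin together.
- tin_lip (a point): Middle of the pouring lip's front edge: 82 mm ahead of the tin's centre, 32 mm above its underside; same axes. The floor inside is flat to 20 mm past the centre, then a ramp climbs 29 mm in 55 mm (28 degrees) to the level lip; nothing stands up there. Tipped nose down by 65 degrees or more, the polished inside lets the buttons slide out over the ramp.
- lid_knob (a point): Centre of the brass knob on the loose green lid (80 g): upright cylinder 14 mm in diameter, 20 mm tall; the lid's axes are the tin's. Shut, the lid's top face is 34 mm and the knob's top 54 mm above the tin's underside, and the knob stands over the tin's centre within 2 mm. Pulled towards the tin's -x, the lid slides back freely, guided by its side skirts.
- lid_front (a point): Middle of the lid's front edge, on its top face, 75 mm ahead of the knob's axis; 7 mm behind the lip's edge when shut. The lid is a 2 mm plate, 153 by 58 mm, skirts 11 mm deep on both sides and the back. Not fastened: the back skirt stops it at shut; slid back 45 to 50 mm it still rests safely on the tin; if not held it slides shut or falls off when the tin is tipped.
- bowl_mouth (a point): Centre of the mouth of the steel weighing bowl, level with its rim, 100 mm above the bench. The bowl is 156 mm in diameter at the rim (150 inside), 42 mm deep, and sits fixed on the balance.
- balance: White bench balance, fixed to the bench. Origin on the bench under it; x points from its display (which faces the robot at yaw 0) to the back, y to its left. The case reaches from x = -130 to +110 mm and 90 mm to each side, 48 mm high, lower in front. The bowl's centre is above x = +20 mm, y = 0.
- button0_center (a point): One of four cast silver buttons, dome-shaped lumps 20 mm in diameter and 11 mm high, 28 g; at the start all lie in the tin. The point is the middle of the lump.
- button1_center (a point): Second silver button, alike.
- button2_center (a point): Third silver button, alike.
- button3_center (a point): Fourth silver button, alike.
- hammer: Bystander: hammer lying on the bench, 230 mm long; leave it where it is.
- file_pot: Bystander: grey pot of files, 72 mm in diameter, 95 mm high (files to 190 mm); origin at the centre of its underside.
- stone_box: Bystander: small round white lidded box, 72 mm in diameter, 31 mm high; origin at the centre of its underside.
Things that resemble listed ones, but are neither listed nor needed, are in the scene too. What is shaped like the part that bears tin_center but red is not meant. Of the things like the part that bears lid_knob, leave any that is orange; of the rest the smaller one is meant.

How it is judged (in metres and radians):
On the way, in this order (a step that is already met when the one before it is completed fails the run):
1. the tin is carried with the fingers holding the lid shut on it (height (world z) of tin_center above 0.035 m and contact force between the fingers and lid above 0.5 N and contact force between the fingers and tin above 0.5 N and x of lid_knob in the frame of tin_center above -0.008 m), for 0.6 s.
2. the tin stands on the bench close beside the balance, let go, lid still shut (horizontal distance between tin_center and bowl_mouth below 0.27 m and height (world z) of tin_center below 0.02 m and angle between tin_center's own z axis and vertical below 0.06 rad and contact force between the fingers and tin below 0.2 N and x of lid_knob in the frame of tin_center above -0.008 m), for 0.2 s.
3. the lid is slid back 30 to 70 mm on the standing tin (x of lid_knob in the frame of tin_center between -0.07 and -0.03 m and z of lid_knob in the frame of tin_center below 0.032 m and height (world z) of tin_center below 0.02 m), for 0.2 s.
4. the tin is tipped with its lip just above the bowl (at most 120 mm above the rim), the fingers holding the lid back on it (angle between tin_center's own z axis and vertical above 0.7 rad and horizontal distance between tin_lip and bowl_mouth below 0.085 m and contact force between the fingers and lid above 0.5 N and x of lid_knob in the frame of tin_center below -0.022 m and z of tin_lip in the frame of bowl_mouth below 0.12 m), for 0.2 s.
At the end, for the whole second after the job is handed in: All four buttons lie in the weighing bowl (within 75 mm of its axis and below its rim), and the tin stands upright (within 3 degrees) and still on the bench with the lid lying on it (shut or slid back at most 75 mm), let go (horizontal distance between each of button0_center, button1_center, button2_center, button3_center and bowl_mouth below 0.075 m and z of button0_center in the frame of bowl_mouth between -0.045 and 0 m and z of button1_center in the frame of bowl_mouth between -0.045 and 0 m and z of button2_center in the frame of bowl_mouth between -0.045 and 0 m and z of button3_center in the frame of bowl_mouth between -0.045 and 0 m and height (world z) of tin_center below 0.02 m and angle between tin_center's own z axis and vertical below 0.06 rad and linear speed of each of tin, lid below 0.02 m/s and z of lid_knob in the frame of tin_center between 0.022 and 0.032 m and horizontal distance between lid_knob and tin_center below 0.075 m); the robot touches nothing.
It fails at once if the lid comes open (over 12 mm back, or 8 mm up) while the tin is still away from the balance (horizontal distance between tin_center and bowl_mouth above 0.28 m and (x of lid_knob in the frame of tin_center below -0.012 m or z of lid_knob in the frame of tin_center above 0.036 m)).
It fails at once if the lid comes off the tin (distance between lid_knob and tin_center above 0.1 m).
It fails at once if a button drops on the bench ((height (world z) of button0_center below 0.015 m and horizontal distance between button0_center and tin_center above 0.09 m) or (height (world z) of button1_center below 0.015 m and horizontal distance between button1_center and tin_center above 0.09 m) or (height (world z) of button2_center below 0.015 m and horizontal distance between button2_center and tin_center above 0.09 m) or (height (world z) of button3_center below 0.015 m and horizontal distance between button3_center and tin_center above 0.09 m)).
It fails at once if the balance or its bowl is knocked (over 12 N) by the tin, the lid or the robot (contact force between balance and tin above 12 N or contact force between balance and lid above 12 N or contact force between balance and the fingers above 12 N or contact force between balance and the arm above 12 N).
It fails at once if a bystander is moved over 25 mm (distance of any of hammer, file_pot, stone_box from where it was at the start of the episode above 0.025 m).
It also fails if it takes over 72 s, if anything falls off the work surface, if the arm or the gripper's body presses on something with over 40 N, if the wrist force passes 120 N, or if a joint passes its speed limit or range.

### The arm

A 6-joint arm with a two-finger parallel gripper is mounted at the origin on the work surface. World frame = base frame: x ahead of the robot, y to its left, z up, the work surface at z = 0. Lengths are in mm, angles in rad, forces in N, time in s.
With the tool pointing down it reaches from about 275 to 750 mm from the base axis. Payload 10.2 kg.
Tool frame: the origin (TCP) lies at the very end of the fingers, on their centre line; the grasp point (between the pads) lies 19 mm behind it; z points along the fingers, y is the line along which they close (so a half turn about z gives the same grasp; the last joint's range is limited). The gripper opens to 85 mm and grips with 20 to 120 N. Pads are 22 mm wide; open, the fingers measure 114 mm over their backs; the gripper's body (76 mm by 85 mm) begins 54 mm behind the grasp point. The pads swing forward as they close: fully open they stand 13 mm farther back than shut.
Start: joints at [-1.327, 0.313, 1.498, -0, 1.331, -0.223], TCP at [236.255, -468.844, 231.294] pointing down, gripper open.
Joint ranges: [-2.94, 2.94], [-0.97, 2.17], [0.19, 2.56], [-1.23, 4.37], [0.02, 3.11], [-2.88, 2.88]. Speed limits (rad/s): [2.39, 2.39, 3.01, 3.14, 3.14, 3.14].

### API

Orientations are given as a unit quaternion [w, x, y, z].
In Python, from rig import monitor, eyes, job gives the robot as it stands. The module is installed in compiled form; this text tells all that it offers.
- The arm moves only by the tool send_rows, never from a script. Its argument "targets" is one flat list of numbers, 7 for each row, row after row: the turn, a rotation vector about the tool's x, y, z in degrees, then the shift along the tool's x, y, z in units of 60 mm (1.0 is 60 mm), then the opening, from -1 (shut) to 1 (fully open), so that 0 is half open. A call has 1 to 5 rows; each row shifts and turns the commanded pose from where the row before left it, along the tool's axes as they then stand; what a row does not reach is not made up. A row lasts 1/8 s, in which the tool goes at most 62.5 mm and 10.7 degrees, less where a joint would pass 70% of its speed; a pose out of reach is approached as far as the arm can. A call is refused whole if a number of a shift passes 1 or a number of a turn 10.7, either way. A call with a gripper value outside its range is refused whole. The fingers move at their own pace and stop on an object; "newtons" is the grip in N (left out, the last holds). Time passes only in rows, so rows that do not move let the fingers close. It gives the time, the measured TCP pose, the force, the opening and the grip force at its end, in the units of the state.
- monitor.sense(): the state, without advancing time (a new reading comes with each control period).
- eyes.capture(name): name is "scene" or "top" or "wrist"; returns a dict with "img" (480x640x3 uint8, red, green, blue), "K" (3x3 intrinsics, pixels), "R" (3x3) and "t" (3): a world point X has camera coordinates R X + t. Camera axes: x right, y down, z forward; pixel columns grow to the right and rows downward; lengths in mm; the calibration is good to about 2 mm. A picture is of the moment at which its call begins. There is no depth.
- job.finish_job(): hands the job in; it is judged then, once.
The state is a dict: "time_s": time; "joints": joint angles; "dq": joint speeds; "tau": joint torques, N m; "eef_pos": TCP position; "ee_rot": TCP orientation; "force": force on the tool from outside, world axes, zero at the start; "wrist_torque": the same for the moment, N m; "grip_width": opening from 0.0 (shut) to 1.0 (fully open); "grip_force": force on a finger pad.
Only numpy, scipy, OpenCV 4.12 (cv2) and the standard library are available. Lean on these libraries where they do the work, as an engineer would, in place of code of your own. Each camera call takes 0.05 s, during which the arm holds its last target. There are 200 camera calls.

## Working session

There is one attempt and no reset: what is moved stays moved. The work goes in short steps, Python scripts to look and compute and a tool call to move; the robot and the scene stay as the last step left them, time stands still between calls to the robot, and variables do not carry over. Pictures are saved under pics/ and viewed, at most 10 in all, crops included, and the job is handed in when it is done.

Besides the shell and the picture viewer there is one more tool, called after "Emit:" by a JSON object that holds its "op" and its "data", one argument or row to a line. send_rows: Moves the arm, as the interface text tells. Its arguments: {"type":"object","properties":{"targets":{"type":"array","items":{"type":"number"}},"newtons":{"type":"number"}},"required":["targets"]}

```bash
mkdir -p pics
python3 - <<'E'
from rig import monitor, eyes
import cv2,numpy as np
s=monitor.sense()
for k in s: print(k,np.round(s[k],3))
for n in ("scene","top"):
    c=eyes.capture(n); np.savez(f"pics/{n}0.npz",**c)
    cv2.imwrite(f"pics/{n}0.png",c["img"][:,:,::-1]); print(n,c["K"].round(1).tolist(),c["R"].round(3).tolist(),c["t"].round(1).tolist())
E
```

```text
time_s 0.0
joints [-1.327  0.313  1.498 -0.     1.331 -0.223]
dq [-0.     0.001 -0.001 -0.     0.     0.001]
tau [ 1.0000e-03 -4.1226e+01 -2.5974e+01 -0.0000e+00  4.0000e-03 -0.0000e+00]
eef_pos [ 236.197 -468.58   230.719]
ee_rot [-0.001  0.973  0.231 -0.   ]
force [0.515 0.659 0.009]
wrist_torque [ 0.066 -0.01  -0.037]
grip_force 0.0
grip_width 0.996
scene [[503.7, 0.0, 320.6], [0.0, 503.7, 242.4], [0.0, 0.0, 1.0]] [[0.585, 0.811, 0.015], [0.569, -0.397, -0.72], [-0.578, 0.43, -0.693]] [-204.8, -309.0, 1774.3]
top [[459.1, 0.0, 327.5], [0.0, 459.1, 242.7], [0.0, 0.0, 1.0]] [[-0.003, -1.0, -0.001], [-0.995, 0.003, -0.098], [0.098, 0.001, -0.995]] [-180.5, 594.0, 1107.3]
```

View pics/top0.png

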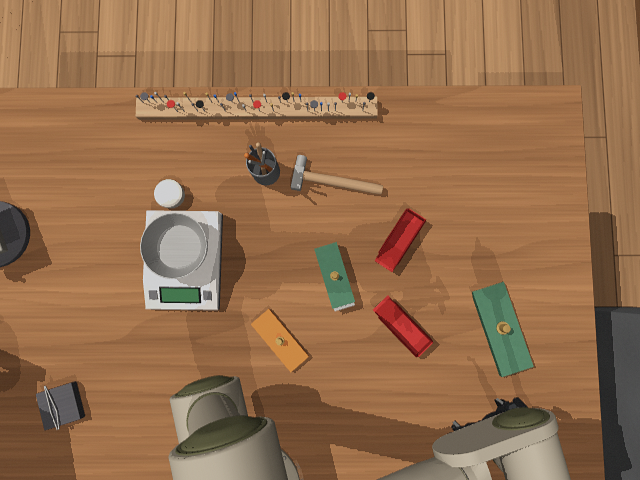

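View pics/scene0.png

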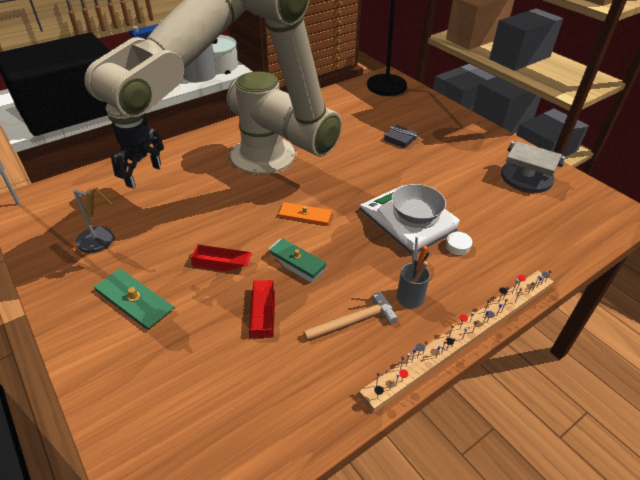

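The meant tin is the small green one at top-view px (335,277), with a bare lip strip at about (344,307), so its nose points roughly at the robot. The large green lid at (503,328) and the orange and red things are decoys. The balance is at (183,260) with its bowl at (175,246). The stone box, pot and hammer are at (168,193), (262,165) and (300,172).

```bash
cat > h.py <<'E'
import numpy as np,cv2
from scipy.spatial.transform import Rotation as Rt
def plane(c,uv,z):
    R,t=c["R"],c["t"]; d=np.c_[np.atleast_2d(uv),np.ones(len(np.atleast_2d(uv)))]@np.linalg.inv(c["K"]).T@R
    o=-R.T@t; return o+d*((z-o[2])/d[:,2])[:,None]
def blobs(c,lo,hi,amin=80):
    hsv=cv2.cvtColor(np.ascontiguousarray(c["img"]),cv2.COLOR_RGB2HSV)
    m=cv2.inRange(hsv,lo,hi)
    cs,_=cv2.findContours(m,cv2.RETR_EXTERNAL,cv2.CHAIN_APPROX_NONE)
    return [k for k in cs if cv2.contourArea(k)>amin]
def rect(c,k,z):
    P=plane(c,k[:,0,:]+0.0,z)[:,:2].astype(np.float32); r=cv2.minAreaRect(P)
    return r,cv2.boxPoints(r)
def pose(s):
    w,x,y,z=s["ee_rot"]; return np.array(s["eef_pos"]),Rt.from_quat([x,y,z,w])
E
python3 - <<'E'
from h import *
c={k:v for k,v in np.load("pics/top0.npz").items()}
print("cam",(-c["R"].T@c["t"]).round())
hsv=cv2.cvtColor(c["img"],cv2.COLOR_RGB2HSV); print("hsv lid",hsv[260,330],"knob",hsv[276,335],"lip",hsv[307,344],"orange",hsv[330,270])
for k in blobs(c,(60,60,40),(95,255,255)):
    r,b=rect(c,k,34); print("green",np.round(r[0]),np.round(r[1]),round(r[2],1),b.round().tolist())
for k in blobs(c,(18,110,120),(35,255,255),20):
    r,b=rect(c,k,54); 
    if max(r[1])<45: print("brass",k[:,0].mean(0).round(1),np.round(r[0]),np.round(r[1]))
# bowl: edge circle
g=cv2.medianBlur(cv2.cvtColor(c["img"],cv2.COLOR_RGB2GRAY),3)
for q in cv2.HoughCircles(g,cv2.HOUGH_GRADIENT,1,30,param1=120,param2=25,minRadius=10,maxRadius=42)[0][:8]:
    print("circ",q.round(1),plane(c,q[:2],100).round(),plane(c,q[:2],31).round())
w=cv2.inRange(hsv,(0,0,190),(179,30,255)); 
for k in cv2.findContours(w,0,1)[0]:
    if cv2.contourArea(k)>300: r,b=rect(c,k,48); print("white",np.round(r[0]),np.round(r[1]),round(r[2],1),b.round().tolist())
print("pot,hammer head,orange box,red",plane(c,[[262,180],[298,188],[252,316],[308,355],[297,370],[265,310],[376,312]],0).round()[:,:2].tolist())
cr=np.hstack([cv2.resize(c["img"][230:330,290:390],(400,400),interpolation=2),cv2.resize(c["img"][190:320,125:255],(400,400),interpolation=2)])
cv2.imwrite("pics/crop0.png",cr[:,:,::-1])
E
```

```text
cam [ 482. -183. 1160.]
hsv lid [ 71  85 120] knob [ 20 135 178] lip [ 23   5 189] orange [ 15 170 204]
green [466. 179.] [91. 34.] 89.8 [[449.0, 133.0], [483.0, 133.0], [483.0, 225.0], [449.0, 225.0]]
green [ 383. -603.] [211.  84.] 17.4 [[269.0, -594.0], [294.0, -675.0], [496.0, -611.0], [471.0, -531.0]]
green [ 514. -198.] [151.  56.] 16.9 [[433.0, -193.0], [450.0, -247.0], [595.0, -203.0], [578.0, -149.0]]
brass [279.4 340.4] [358. -68.] [16. 17.]
brass [502.9 327.7] [ 387. -600.] [31. 26.]
brass [334.1 275.4] [ 512. -198.] [19. 17.]
circ [214.5 419.5  28. ] [[190.  71. 100.]] [[171.  88.  31.]]
circ [173.5 244.5  33.5] [[583. 175. 100.]] [[590. 198.  31.]]
circ [260.5 162.5  14.5] [[777. -25. 100.]] [[796. -14.  31.]]
circ [167.5 192.5  13.4] [[706. 193. 100.]] [[721. 217.  31.]]
white [490. 175.] [179. 111.] 89.8 [[435.0, 86.0], [545.0, 85.0], [546.0, 264.0], [435.0, 265.0]]
white [649. 175.] [176.  44.] 89.8 [[626.0, 87.0], [671.0, 87.0], [671.0, 263.0], [627.0, 263.0]]
white [717. 211.] [64. 66.] 45.5 [[671.0, 211.0], [718.0, 165.0], [763.0, 211.0], [716.0, 257.0]]
pot,hammer head,orange box,red [[759.0, -14.0], [738.0, -107.0], [413.0, 7.0], [317.0, -133.0], [280.0, -106.0], [428.0, -25.0], [422.0, -303.0]]
```

View pics/crop0.png

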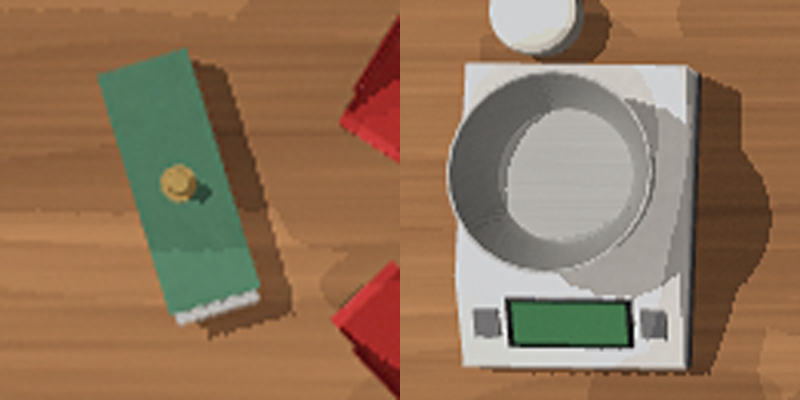

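The tin centre is at about (512,-198), with its nose yaw at 196.9°. The lid measures 151x56, which agrees with the sizes given. The bowl mouth is at about (582,175,100). Next I move above the tin.

Emit:
{"op": "send_rows", "data": {
  "targets": [0,0,2,0.88,-0.28,0.2,1,0,0,2,0.88,-0.28,0.2,1,0,0,2,0.88,-0.28,0.2,1,0,0,2,0.88,-0.28,0.2,1,0,0,1.8,0.88,-0.28,0.2,1]
}}

```text
time_s: 0.72
eef_pos: [448.1, -288.1, 170.8]
ee_rot: [-0.0, 0.989, 0.147, -0.0]
force: [0.2, -0.8, 1.2]
grip_width: 0.999
grip_force: 0.0
```

```bash
cat > st.py <<'E'
from h import *
from rig import monitor
import json
s=monitor.sense(); p,R=pose(s)
open("log.jsonl","a").write(json.dumps({"q":list(map(float,s["joints"])),"p":p.tolist(),"R":R.as_matrix().tolist()})+"\n")
print("t",round(s["time_s"],2),"p",p.round(1),"q",np.round(s["joints"],3),"F",np.round(s["force"],1),"gw",round(float(s["grip_width"])*85,1),"gf",round(float(s["grip_force"]),1))
M=R.as_matrix(); print("x",M[:,0].round(3),"y",M[:,1].round(3),"z",M[:,2].round(3))
def to(world): print("tool units to",world,(M.T@(np.array(world)-p)/60).round(3))
def yaw(d): # deg about tool z so that tool y points at world yaw d
    a=M.T@[np.cos(np.radians(d)),np.sin(np.radians(d)),0]; print("turn z",np.degrees(np.arctan2(-a[0],a[1])).round(2), "tilt fix x,y",np.degrees(np.arctan2((M.T@[0,0,-1])[:2],1)).round(2))
E
python3 - <<'E'
from st import *
to([512.5,-198,110]); yaw(-73.1)
E
```

```text
t 0.72 p [ 448.1 -288.1  170.8] q [-0.791  0.384  1.562 -0.     1.195  0.485] F [ 0.2 -0.8  1.2] gw 84.9 gf 0.0
x [ 0.957  0.29  -0.   ] y [ 0.29  -0.957 -0.   ] z [-0.  0. -1.]
tool units to [512.5, -198, 110] [ 1.463 -1.125  1.013]
turn z -0.02 tilt fix x,y [0.01 0.01]
```

Emit:
{"op": "send_rows", "data": {
  "targets": [0,0,0,0.73,-0.56,0.34,1,0,0,0,0.73,-0.56,0.34,1,0,0,0,0,0,0.33,1]
}}

```text
time_s: 1.1
eef_pos: [512.5, -196.6, 109.6]
ee_rot: [-0.0, 0.989, 0.15, -0.0]
force: [0.5, -0.5, 0.6]
grip_width: 1.0
grip_force: 0.0
```

Run:
```python
from st import *
to([512.5,-198,0])
from rig import eyes
c=eyes.capture("wrist"); cv2.imwrite("pics/w1.png",c["img"][:,:,::-1])
for k in blobs(c,(60,60,40),(95,255,255),500):
    r,b=rect(c,k,34); print("green",np.round(r[0],1),np.round(r[1]),round(r[2],1),b.round().tolist())
for k in blobs(c,(15,110,100),(35,255,255),60):
    r,b=rect(c,k,54); 
    if max(r[1])<45: print("brass",np.round(r[0],1),np.round(r[1]))
```

```text
t 1.1 p [ 512.5 -196.6  109.6] q [-0.58   0.488  1.58   0.     1.074  0.69 ] F [ 0.5 -0.5  0.6] gw 85.0 gf 0.0
x [ 0.955  0.296 -0.   ] y [ 0.296 -0.955 -0.001] z [-0.     0.001 -1.   ]
tool units to [512.5, -198, 0] [-0.006  0.024  1.827]
green [ 511.8 -196.1] [152.  57.] 16.8 [[431.0, -191.0], [447.0, -245.0], [593.0, -201.0], [576.0, -147.0]]
brass [ 340.3 -101.7] [23. 16.]
brass [ 475.2 -126.2] [31.  3.]
brass [ 515.6 -194.7] [20. 21.]
```

View pics/w1.png

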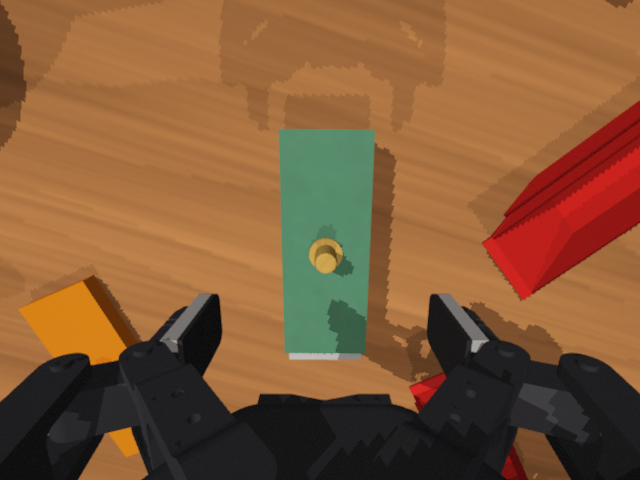

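The wrist view shows the tin squarely between the fingers, knob at (326,258) and lip at (325,357), toward the robot. Its position (512,-196) agrees with the top view. Before grasping I lift a little and tilt empty, to learn the wrist geometry and choose the pouring direction.

Emit:
{"op": "send_rows", "data": {
  "targets": [0,0,0,0,0,-0.9,1,0,0,0,0,0,-0.9,1,0,10,0,0,0,0,1,0,10,0,0,0,0,1,0,10,0,0,0,0,1]
}}

```text
time_s: 1.78
eef_pos: [511.0, -200.3, 219.7]
ee_rot: [-0.037, 0.955, 0.142, 0.259]
force: [0.6, -0.0, 0.6]
grip_width: 0.997
grip_force: 0.0
```

```bash
python3 st.py
```

```text
t 1.77 p [ 511.  -200.3  219.7] q [-0.808  0.203  1.769  0.568  0.99   0.193] F [ 0.6 -0.   0.6] gw 84.7 gf 0.0
x [0.826 0.252 0.505] y [ 0.29  -0.957  0.002] z [ 0.484  0.145 -0.863]
```

Emit:
{"op": "send_rows", "data": {
  "targets": [0,10,0,0,0,0,1,0,10,0,0,0,0,1,0,10,0,0,0,0,1,0,0,0,0,0,0,1]
}}

```text
time_s: 2.28
eef_pos: [510.1, -200.4, 217.4]
ee_rot: [-0.075, 0.857, 0.126, 0.493]
force: [-0.2, -0.2, 0.8]
grip_width: 0.997
grip_force: 0.0
```

```bash
python3 st.py
cat > fit.py <<'E'
from h import *
import json
from scipy.optimize import least_squares
D=[json.loads(l) for l in open("log.jsonl")]
def fk(q,P):
    a1,a2,a3,b3,d1,L,off,s=P[:8]
    y=lambda a:Rt.from_euler("y",a); z=lambda a:Rt.from_euler("z",a)
    R1=z(q[0]); R2=R1*y(q[1]); R3=R2*y(q[2]); R4=R3*z(q[3]); R5=R4*y(q[4]); R6=R5*z(q[5])
    p=R1.apply([a1,off,d1])+R2.apply([0,0,a2])+R3.apply([b3,0,a3])+R5.apply([s,0,L])
    return p,R6
if __name__=="__main__":
    res=lambda P:np.r_[np.concatenate([fk(d["q"],P)[0]-d["p"] for d in D]),0.01*(np.array(P)-[0,420,400,0,330,250,116,0])]
    r=least_squares(res,[0,420,400,0,330,250,116,0]); P=r.x; np.save("P.npy",P); print(P.round(1),"res",np.abs(r.fun[:3*len(D)]).max().round(2))
    d=D[-1]; print((fk(d["q"],P)[1].as_matrix().T@np.array(d["R"])).round(2))
E
python3 fit.py
```

```text
t 2.27 p [ 510.1 -200.4  217.4] q [-1.02   0.23   2.031  1.282  1.061 -0.541] F [-0.2 -0.2  0.8] gw 84.7 gf 0.0
x [0.481 0.142 0.865] y [ 0.289 -0.957 -0.004] z [ 0.827  0.252 -0.502]
[ 1.000e-01  4.386e+02  3.976e+02  3.920e+01  2.018e+02  2.553e+02
  1.163e+02 -0.000e+00] res 0.04
[[ 0. -1. -0.]
 [ 1.  0.  0.]
 [-0. -0.  1.]]
```

```bash
cat > ik.py <<'E'
from fit import *
P=np.load("P.npy")
lo=np.array([-2.94,-.97,.19,-1.23,.02,-2.88]); hi=np.array([2.94,2.17,2.56,4.37,3.11,2.88])
def ik(p,R,q0):
    def f(q):
        pp,RR=fk(q,P); RR=RR*Rt.from_euler("z",np.pi/2)
        return np.r_[pp-p,200*(RR.inv()*R).as_rotvec()]
    r=least_squares(f,np.clip(q0,lo+.001,hi-.001),bounds=(lo,hi)); return r.x,np.abs(r.fun).max()
def tinR(phi,th):  # nose yaw phi, nose-down th (rad)
    return Rt.from_euler("z",phi)*Rt.from_euler("y",th)
B=np.array([582,175,100.])
def tcp(phi,th,lip,flip,tz=-16,gx=0):
    R=tinR(phi,th); c=lip-R.apply([82,0,16]); 
    T=R*Rt.from_matrix(np.diag([-1,1,-1]) if not flip else np.diag([1,-1,-1]))
    return c+R.apply([gx,0,tz]),T,c
if __name__=="__main__":
  for flip in (0,1):
    for ph in range(0,360,20):
        phi=np.radians(ph); n=np.array([np.cos(phi),np.sin(phi),0])
        q=None; worst=9; step=0; err=0; S=[]
        for th in range(0,77,4):
            p,R,_=tcp(phi,np.radians(th),B-18*n+[0,0,25],flip)
            if q is None:
                c=[ik(p,R,[np.arctan2(p[1],p[0])-.2,.3,1.7,a4,1.1,q6]) for q6 in (-2,-1,0,1,2) for a4 in (0,)]
                q2,e=min(c,key=lambda t:t[1]+abs(t[0][3])) 
            else: q2,e=ik(p,R,q); step=max(step,np.abs(q2-q).max())
            q=q2; err=max(err,e); S.append(q); worst=min(worst,(q-lo).min(),(hi-q).min())
            if err>1: break
        if err<1: print(flip,ph,"margin",round(worst,2),"step",round(step,2),"q0",S[0].round(2),"qend",q.round(2))
        else: print(flip,ph,"fail at",th,err.round(1)) if th>40 else 0
E
python3 ik.py
```

```text
0 0 margin 0.46 step 0.1 q0 [ 0.12  0.44  1.71 -0.    0.99 -1.45] qend [ 0.08  1.12  0.69  0.16  2.65 -1.41]
0 20 margin 0.46 step 0.1 q0 [ 0.05  0.43  1.72  0.    0.99 -1.87] qend [ 0.16  1.14  0.65 -0.39  2.64 -1.97]
0 40 margin 0.47 step 0.08 q0 [-0.01  0.45  1.69 -0.    1.   -2.28] qend [ 0.23  1.11  0.72 -0.76  2.46 -2.33]
0 60 margin 0.21 step 0.07 q0 [-0.05  0.49  1.63 -0.    1.02 -2.67] qend [ 0.3   1.03  0.87 -0.96  2.2  -2.49]
0 160 fail at 48 3.9
0 180 fail at 56 11.7
0 200 margin 0.22 step 0.42 q0 [ 0.14  0.84  1.01 -0.    1.29  1.36] qend [-0.01  0.46  2.01  2.6   0.71 -1.23]
0 220 margin 0.54 step 0.18 q0 [0.18 0.82 1.04 0.   1.28 1.05] qend [-0.13  0.49  1.95  2.02  0.92 -0.93]
0 240 margin 0.74 step 0.11 q0 [0.22 0.78 1.11 0.   1.25 0.75] qend [-0.2   0.56  1.82  1.63  1.17 -0.78]
0 260 margin 0.92 step 0.08 q0 [ 0.25  0.73  1.21 -0.    1.2   0.43] qend [-0.21  0.65  1.64  1.36  1.44 -0.71]
0 280 margin 1.12 step 0.08 q0 [ 0.26  0.66  1.33 -0.    1.15  0.09] qend [-0.19  0.76  1.43  1.16  1.71 -0.69]
0 300 margin 1.03 step 0.07 q0 [ 0.26  0.59  1.45 -0.    1.1  -0.26]
[... 590 characters left out ...]
]
1 60 margin 0.27 step 0.07 q0 [-0.05  0.49  1.63  0.    1.02  0.47] qend [ 0.3   1.03  0.87 -0.96  2.2   0.65]
1 80 margin 0.13 step 0.08 q0 [-0.07  0.55  1.53  0.    1.06  0.1 ] qend [ 0.35  0.94  1.07 -1.1   1.92  0.59]
1 100 fail at 76 3.9
1 120 fail at 64 5.1
1 140 fail at 56 5.5
1 160 fail at 52 3.1
1 180 fail at 56 11.7
1 200 fail at 52 6.7
1 220 fail at 44 4.3
1 300 margin 0.0 step 0.07 q0 [0.26 0.59 1.45 0.   1.1  2.88] qend [-0.14  0.86  1.22  0.99  1.99  2.42]
1 320 margin 0.38 step 0.07 q0 [ 0.23  0.53  1.56 -0.    1.05  2.5 ] qend [-0.08  0.97  1.    0.81  2.26  2.33]
1 340 margin 0.62 step 0.09 q0 [ 0.18  0.48  1.65 -0.    1.01  2.1 ] qend [-0.    1.06  0.82  0.58  2.49  2.13]
```

The geometry fit is good to 0.04 mm. Pouring with the nose toward -y (yaw about 265°), using the present grasp sense, has wide joint margins. Untilting and descending.

Emit:
{"op": "send_rows", "data": {
  "targets": [0,-10,0,0,0,0,1,0,-10,0,0,0,0,1,0,-10,0,0,0,0,1,0,-10,0,0,0,0,1,0,-10,0,0,0,0,1]
}}

```text
time_s: 2.9
eef_pos: [512.0, -201.1, 221.6]
ee_rot: [-0.008, 0.986, 0.145, 0.084]
force: [-0.2, -0.3, -1.0]
grip_width: 1.004
grip_force: 0.0
```

Emit:
{"op": "send_rows", "data": {
  "targets": [0,-10,0,0,0,0,1,0,0,0,0,0,0.7,1,0,0,0,0,0,0.8,1,0,0,0,0,0,0.6,1,0,0,0,0,0,0,1]
}}

```text
time_s: 3.52
eef_pos: [511.3, -199.9, 92.3]
ee_rot: [0.001, 0.989, 0.147, -0.001]
force: [0.2, 0.3, -0.3]
grip_width: 0.999
grip_force: 0.0
```

Run:
```python
from st import *
to([512.5,-197.2,-2]); yaw(-73.1)
```

```text
t 3.52 p [ 511.3 -199.9   92.3] q [-0.584  0.511  1.595 -0.004  1.035  0.694] F [ 0.2  0.3 -0.3] gw 84.9 gf 0.0
x [ 0.957  0.29  -0.003] y [ 0.29  -0.957  0.002] z [-0.002 -0.003 -1.   ]
tool units to [512.5, -197.2, -2] [ 0.037 -0.04   1.572]
turn z -0.02 tilt fix x,y [ 0.16 -0.12]
```

Emit:
{"op": "send_rows", "data": {
  "targets": [0,0,0,0.04,-0.04,0.8,1,0,0,0,0,0,0.5,1,0,0,0,0,0,0.25,1,0,0,0,0,0,0,1]
}}

```text
time_s: 4.03
eef_pos: [513.6, -197.3, 0.8]
ee_rot: [0.001, 0.989, 0.147, 0.0]
force: [0.9, 0.1, 1.0]
grip_width: 1.002
grip_force: 0.0
```

Emit:
{"op": "send_rows", "data": {
  "targets": [0,0,0,0,0,0,0.3,0,0,0,0,0,0,0.3,0,0,0,0,0,0,-0.2,0,0,0,0,0,0,-0.2,0,0,0,0,0,0,-0.2],
  "newtons": 60
}}

```text
time_s: 4.65
eef_pos: [513.6, -197.2, 1.4]
ee_rot: [0.001, 0.989, 0.147, 0.001]
force: [-0.5, 1.2, 6.9]
grip_width: 0.668
grip_force: 64.8
```

Run:
```python
from st import *
from rig import eyes
c=eyes.capture("wrist"); cv2.imwrite("pics/w2.png",c["img"][:,:,::-1])
```

```text
t 4.65 p [ 513.6 -197.2    1.4] q [-0.58   0.652  1.647 -0.     0.84   0.696] F [-0.5  1.2  6.9] gw 56.8 gf 64.8
x [0.957 0.291 0.002] y [ 0.291 -0.957  0.002] z [ 0.002 -0.002 -1.   ]
```

View pics/w2.png

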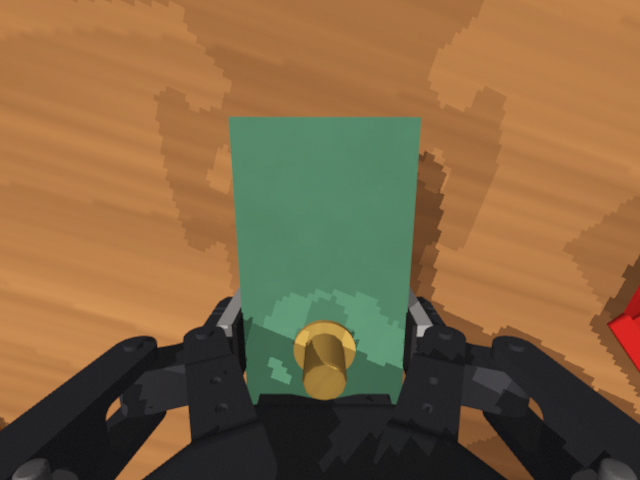

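The wrist view shows the fingers on the lid's sides beside the knob at (324,360). Opening is 57 mm and the grip firm. Lifting and carrying.

Emit:
{"op": "send_rows", "data": {
  "targets": [0,0,0,0,0,-0.2,-0.2,0,0,0,0,0,-0.4,-0.2,0,0,0,0,0,-0.4,-0.2,0,0,0,0,0,-0.2,-0.2,0,0,0,0,0,0,-0.2],
  "newtons": 80
}}

```text
time_s: 5.32
eef_pos: [512.9, -196.8, 72.3]
ee_rot: [0.0, 0.989, 0.147, 0.0]
force: [-0.3, 0.1, -4.9]
grip_width: 0.665
grip_force: 87.2
```

Run:
```python
from st import *
to([551,-35,p[2]])
from rig import eyes
c=eyes.capture("wrist")
for k in blobs(c,(15,110,100),(35,255,255),60):
    r,b=rect(c,k,54+72); 
    if 10<min(r[1]) and max(r[1])<45: print("brass",np.round(r[0],1),np.round(r[1]))
```

```text
t 5.33 p [ 512.9 -196.8   72.3] q [-0.58   0.539  1.611 -0.     0.99   0.695] F [-0.3  0.1 -4.9] gw 56.5 gf 87.2
x [0.957 0.291 0.001] y [ 0.291 -0.957  0.001] z [ 0.001 -0.001 -1.   ]
tool units to [551, -35, np.float64(72.28531084636792)] [ 1.393e+00 -2.395e+00 -1.000e-03]
brass [ 518.9 -194.6] [26. 18.]
brass [ 493.9 -112.3] [27. 26.]
brass [ 537.8 -144.9] [18. 36.]
```

Emit:
{"op": "send_rows", "data": {
  "targets": [0,0,0,0.15,-0.25,0,-0.2,0,0,0,0.25,-0.5,0,-0.2,0,0,0,0.3,-0.5,0,-0.2,0,0,0,0.3,-0.5,0,-0.2,0,0,0,0.25,-0.4,0,-0.2]
}}

```text
time_s: 6.0
eef_pos: [546.6, -49.0, 70.8]
ee_rot: [-0.001, 0.989, 0.148, -0.001]
force: [0.1, 0.1, -4.4]
grip_width: 0.668
grip_force: 87.0
```

Run:
```python
from st import *
to([551,-35,1.4])
```

```text
t 6.0 p [546.6 -49.   70.8] q [-0.303  0.542  1.611  0.     0.99   0.971] F [ 0.1  0.1 -4.4] gw 56.7 gf 87.0
x [ 0.956  0.292 -0.001] y [ 0.292 -0.956 -0.001] z [-0.002  0.001 -1.   ]
tool units to [551, -35, 1.4] [ 0.139 -0.2    1.157]
```

Emit:
{"op": "send_rows", "data": {
  "targets": [0,0,0,0.14,-0.2,0.3,-0.2,0,0,0,0,0,0.5,-0.2,0,0,0,0,0,0.25,-0.2,0,0,0,0,0,0.08,-0.2,0,0,0,0,0,0,-0.2]
}}

```text
time_s: 6.62
eef_pos: [551.7, -37.8, 4.0]
ee_rot: [0.0, 0.989, 0.147, 0.0]
force: [-0.2, 0.3, -3.6]
grip_width: 0.664
grip_force: 86.9
```

```bash
python3 st.py
```

```text
t 6.62 p [551.7 -37.8   4. ] q [-0.28   0.653  1.635  0.     0.853  0.995] F [-0.2  0.3 -3.6] gw 56.5 gf 86.9
x [0.957 0.291 0.   ] y [ 0.291 -0.957  0.   ] z [ 0. -0. -1.]
```

Emit:
{"op": "send_rows", "data": {
  "targets": [0,0,0,0,0,0.03,-0.2,0,0,0,0,0,0.02,-0.2,0,0,0,0,0,0,0.1,0,0,0,0,0,0,1,0,0,0,0,0,0,1]
}}

```text
time_s: 7.25
eef_pos: [551.8, -37.6, 1.2]
ee_rot: [0.0, 0.989, 0.147, 0.0]
force: [0.4, -0.7, -0.3]
grip_width: 0.997
grip_force: 0.0
```

Emit:
{"op": "send_rows", "data": {
  "targets": [0,0,0,0,0,0,1,0,0,0,0,0,0,1,0,0,0,0,0,-0.3,1,0,0,0,0,0,-0.7,1,0,0,0,0,0,-0.3,1]
}}

```text
time_s: 7.88
eef_pos: [552.5, -37.8, 82.3]
ee_rot: [0.001, 0.989, 0.147, 0.002]
force: [-0.9, -0.7, -1.2]
grip_width: 1.001
grip_force: 0.0
```

```bash
cat > look.py <<'E'
from st import *
from rig import eyes
import sys
c=eyes.capture("wrist"); cv2.imwrite(f"pics/{sys.argv[1]}.png",c["img"][:,:,::-1])
for k in blobs(c,(60,60,40),(95,255,255),2000):
    r,b=rect(c,k,34); print("green",np.round(r[0],1),np.round(r[1]),round(r[2],1),b.round().tolist())
for k in blobs(c,(15,110,100),(35,255,255),60):
    r,b=rect(c,k,54); 
    if 10<min(r[1]) and max(r[1])<45: print("brass",np.round(r[0],1),np.round(r[1]))
E
python3 look.py w3
```

```text
t 7.88 p [552.5 -37.8  82.3] q [-0.28   0.532  1.592  0.     1.014  0.995] F [-0.9 -0.7 -1.2] gw 85.1 gf 0.0
x [0.957 0.292 0.004] y [ 0.291 -0.957  0.002] z [ 0.004 -0.001 -1.   ]
green [550.3 -36.7] [152.  57.] 16.9 [[469.0, -31.0], [486.0, -86.0], [631.0, -42.0], [614.0, 13.0]]
brass [490.7 -21.3] [12. 12.]
brass [519.2 -11.5] [10. 18.]
brass [554.5 -35.5] [21. 20.]
```

View pics/w3.png

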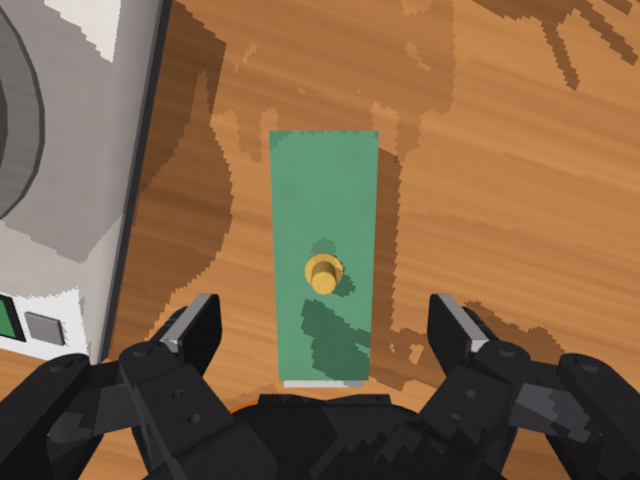

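The wrist view shows the tin standing beside the balance, lid shut, lip bare at (325,384), knob at (323,275). The balance is well clear on the left. Going down to the knob.

Emit:
{"op": "send_rows", "data": {
  "targets": [0,0,0,-0.02,0,0.3,1,0,0,0,0,0,0.25,1,0,0,0,0,0,0,1],
  "newtons": 25
}}

```text
time_s: 8.3
eef_pos: [549.6, -37.7, 44.8]
ee_rot: [-0.001, 0.989, 0.147, -0.001]
force: [-0.0, -0.2, 0.7]
grip_width: 0.998
grip_force: 0.0
```

Run:
```python
from st import *
to([550.5,-37.5,37])
```

```text
t 8.3 p [549.6 -37.7  44.8] q [-0.281  0.585  1.621 -0.     0.938  0.994] F [-0.  -0.2  0.7] gw 84.8 gf 0.0
x [ 0.957  0.291 -0.002] y [ 0.291 -0.957 -0.001] z [-0.002  0.001 -1.   ]
tool units to [550.5, -37.5, 37] [0.015 0.001 0.13 ]
```

Emit:
{"op": "send_rows", "data": {
  "targets": [0,0,0,0.01,0,0.13,1,0,0,0,0,0,0,-0.5,0,0,0,0,0,0,-0.9,0,0,0,0,0,0,-0.9,0,0,0,0,0,0,-0.9]
}}

```text
time_s: 8.93
eef_pos: [551.0, -37.7, 38.3]
ee_rot: [0.0, 0.989, 0.147, 0.0]
force: [-1.8, 1.1, 9.6]
grip_width: 0.148
grip_force: 28.0
```

Emit:
{"op": "send_rows", "data": {
  "targets": [0,0,0,0,0,0,-0.9,0,0,0,0,0,0,-0.9]
}}

```text
time_s: 9.18
eef_pos: [551.0, -37.7, 38.3]
ee_rot: [0.0, 0.989, 0.147, 0.0]
force: [-0.9, 0.9, 4.1]
grip_width: 0.15
grip_force: 24.4
```

```bash
python3 st.py
```

```text
t 9.18 p [551.  -37.7  38.3] q [-0.281  0.596  1.623 -0.     0.923  0.995] F [-0.9  0.9  4.1] gw 12.7 gf 24.4
x [0.957 0.291 0.   ] y [ 0.291 -0.957  0.   ] z [ 0. -0. -1.]
```

Emit:
{"op": "send_rows", "data": {
  "targets": [0,0,0,0.1,0,-0.01,-0.9,0,0,0,0.2,0,0,-0.9,0,0,0,0.2,0,0,-0.9,0,0,0,0.2,0,0,-0.9,0,0,0,0.1,0,0,-0.9]
}}

```text
time_s: 9.8
eef_pos: [597.6, -23.3, 38.4]
ee_rot: [-0.0, 0.989, 0.148, 0.0]
force: [-0.3, -0.4, -1.1]
grip_width: 0.148
grip_force: 24.4
```

Emit:
{"op": "send_rows", "data": {
  "targets": [0,0,0,0,0,0,-0.9,0,0,0,0,0,0,-0.9,0,0,0,0,0,0,0,0,0,0,0,0,0,1,0,0,0,0,0,0,1]
}}

```text
time_s: 10.42
eef_pos: [596.8, -23.8, 38.8]
ee_rot: [0.0, 0.989, 0.147, 0.0]
force: [-1.4, 0.7, -0.3]
grip_width: 0.777
grip_force: 0.0
```

```bash
python3 st.py
```

```text
t 10.43 p [596.8 -23.8  38.8] q [-0.236  0.675  1.474 -0.     0.993  1.039] F [-1.4  0.7 -0.3] gw 66.0 gf 0.0
x [0.957 0.291 0.   ] y [ 0.291 -0.957  0.   ] z [ 0. -0. -1.]
```

Emit:
{"op": "send_rows", "data": {
  "targets": [0,0,0,0,0,0,1,0,0,0,0,0,-0.4,1,0,0,0,-0.4,0,-0.6,1,0,0,0,-0.4,0,-0.3,1,0,0,0,0,0,0,1],
  "newtons": 80
}}

```text
time_s: 11.05
eef_pos: [550.8, -38.1, 118.1]
ee_rot: [0.0, 0.989, 0.147, 0.001]
force: [0.5, 0.7, -0.4]
grip_width: 0.997
grip_force: 0.0
```

```bash
python3 look.py w4
python3 - <<'E'
from rig import eyes
import cv2
c=eyes.capture("scene"); cv2.imwrite("pics/s4.png",cv2.resize(c["img"][150:330,250:490],(800,600))[:,:,::-1])
E
```

```text
t 11.05 p [550.8 -38.1 118.1] q [-0.281  0.482  1.564 -0.     1.093  0.995] F [ 0.5  0.7 -0.4] gw 84.8 gf 0.0
x [0.957 0.291 0.002] y [ 0.291 -0.957  0.001] z [ 0.002 -0.001 -1.   ]
green [594.9 -22.8] [152.  57.] 16.9 [[514.0, -18.0], [530.0, -72.0], [676.0, -28.0], [660.0, 27.0]]
brass [595.4 -22.7] [20. 20.]
```

View pics/w4.png

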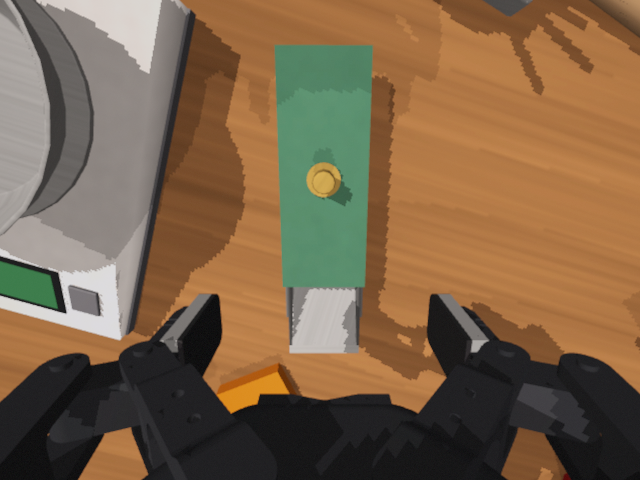

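Run:
```python
from st import *
from rig import eyes
c=eyes.capture("wrist")
l=plane(c,[[324,352]],32)[0]; f=plane(c,[[324,287]],34)[0]; print("lip",l.round(1),"lidfront",f.round(1),"gap",np.linalg.norm((l-f)[:2]).round(1))
n=np.array([-.957,-.291,0]); ctr=l-82*n; print("centre",ctr.round(1)); to([ctr[0],ctr[1],1]); to([550.5,-37.5,1])
```

```text
t 11.15 p [551.2 -37.7 116.4] q [-0.28   0.486  1.563  0.     1.092  0.995] F [ 0.7 -0.1 -0.4] gw 84.9 gf 0.0
x [0.957 0.291 0.   ] y [ 0.291 -0.957 -0.   ] z [ 0.  0. -1.]
lip [472.2 -60.2  32. ] lidfront [522.9 -44.7  34. ] gap 53.1
centre [550.7 -36.3  32. ]
tool units to [np.float64(550.6655526310761), np.float64(-36.32104466340351), 1] [-0.002 -0.024  1.924]
tool units to [550.5, -37.5, 1] [-0.01  -0.006  1.924]
```

The wrist view shows the lid slid back, knob at (323,181), lid front at (324,287), lip at (324,352). The gap is 53 mm, so the slide is 46 mm, and the tin has not moved. Regripping tin and lid.

Emit:
{"op": "send_rows", "data": {
  "targets": [0,0,0,0,0,0.6,1,0,0,0,0,0,0.7,1,0,0,0,0,0,0.45,1,0,0,0,0,0,0.17,1,0,0,0,0,0,0,1]
}}

```text
time_s: 11.82
eef_pos: [551.0, -37.5, 1.1]
ee_rot: [-0.0, 0.989, 0.147, -0.0]
force: [-0.8, -0.1, 0.6]
grip_width: 0.997
grip_force: 0.0
```

Emit:
{"op": "send_rows", "data": {
  "targets": [0,0,0,0,0,0,0.3,0,0,0,0,0,0,0,0,0,0,0,0,0,-0.2,0,0,0,0,0,0,-0.2,0,0,0,0,0,0,-0.2],
  "newtons": 90
}}

```text
time_s: 12.45
eef_pos: [551.7, -37.8, 2.8]
ee_rot: [0.0, 0.989, 0.147, 0.001]
force: [0.2, 1.0, 6.0]
grip_width: 0.666
grip_force: 96.8
```

```bash
python3 st.py
```

```text
t 12.45 p [551.7 -37.8   2.8] q [-0.28   0.654  1.637  0.     0.848  0.994] F [0.2 1.  6. ] gw 56.6 gf 96.8
x [0.957 0.291 0.002] y [ 0.291 -0.957  0.001] z [ 0.002 -0.    -1.   ]
```

Emit:
{"op": "send_rows", "data": {
  "targets": [0,0,0,0,0,-0.3,-0.2,0,0,0,0,0,-0.6,-0.2,0,0,0,0,0,-0.8,-0.2,0,0,0,0,0,-0.6,-0.2,0,0,0,0,0,-0.2,-0.2]
}}

```text
time_s: 13.08
eef_pos: [551.4, -37.8, 154.1]
ee_rot: [0.001, 0.989, 0.147, 0.002]
force: [1.4, 0.1, -4.6]
grip_width: 0.662
grip_force: 97.3
```

```bash
cat > plan.py <<'E'
from st import *
from ik import ik,tcp,B
def rows(ways):
    """ways: list of (p,R); print the row (turn deg, shift/60) from each to next, shift in the old axes"""
    p0,R0=p,R; q=np.array(s["joints"])
    for pw,Rw in ways:
        d=R0.inv().apply(pw-p0)/60; v=np.degrees((R0.inv()*Rw).as_rotvec()); q2,e=ik(pw,Rw,q)
        print(v.round(1),d.round(2),"norm",(60*np.linalg.norm(d)).round(),"dqmax",np.abs(q2-q).max().round(2),"err",e.round(1),"q",q2.round(2)); p0,R0,q=pw,Rw,q2
E
python3 - <<'E'
from plan import *
phi0=np.radians(196.9); W=[]
p1,R1,_=tcp(np.radians(265),0,np.array([583.6,193,175]),0,tz=-13.2,gx=-1)
print("goal",p1.round(1))
for i in range(1,9):
    f=i/8; ph=np.radians(196.9+68.1*f); pp=p+(p1-p)*f
    W.append((pp,tcp(ph,0,np.zeros(3),0)[1]))
rows(W)
E
```

```text
t 13.07 p [551.4 -37.8 154.1] q [-0.28   0.441  1.524 -0.     1.173  0.995] F [ 1.4  0.1 -4.6] gw 56.3 gf 97.3
x [0.957 0.292 0.003] y [ 0.292 -0.957  0.002] z [ 0.004 -0.001 -1.   ]
goal [590.8 275.7 145.8]
[ 0.1 -0.2 -8.5] [ 0.27 -0.6   0.02] norm 40.0 dqmax 0.08 err 0.0 q [-0.21  0.45  1.51  0.    1.18  0.92]
[ 0.   0.  -8.5] [ 0.35 -0.55  0.02] norm 40.0 dqmax 0.08 err 0.0 q [-0.14  0.47  1.49  0.    1.18  0.84]
[ 0.   0.  -8.5] [ 0.43 -0.5   0.02] norm 40.0 dqmax 0.08 err 0.0 q [-0.06  0.49  1.46  0.    1.19  0.77]
[ 0.   0.  -8.5] [ 0.5  -0.43  0.02] norm 40.0 dqmax 0.08 err 0.0 q [0.   0.51 1.43 0.   1.2  0.69]
[ 0.   0.  -8.5] [ 0.56 -0.35  0.02] norm 40.0 dqmax 0.08 err 0.0 q [0.07 0.54 1.38 0.   1.22 0.6 ]
[ 0.   0.  -8.5] [ 0.6  -0.26  0.02] norm 40.0 dqmax 0.08 err 0.0 q [0.14 0.58 1.33 0.   1.24 0.52]
[ 0.   0.  -8.5] [ 0.64 -0.17  0.02] norm 40.0 dqmax 0.09 err 0.0 q [0.2  0.62 1.26 0.   1.26 0.43]
[ 0.   0.  -8.5] [ 0.65 -0.07  0.02] norm 40.0 dqmax 0.09 err 0.0 q [0.26 0.66 1.19 0.   1.29 0.34]
```

Emit:
{"op": "send_rows", "data": {
  "targets": [0,0,-8.5,0.27,-0.6,0,-0.2,0,0,-8.5,0.35,-0.55,0,-0.2,0,0,-8.5,0.43,-0.5,0,-0.2,0,0,-8.5,0.5,-0.43,0,-0.2,0,0,-8.5,0.56,-0.35,0,-0.2]
}}

```text
time_s: 13.7
eef_pos: [574.3, 159.4, 150.3]
ee_rot: [-0.0, 0.867, 0.498, -0.001]
force: [0.5, -0.0, -3.9]
grip_width: 0.665
grip_force: 97.1
```

Emit:
{"op": "send_rows", "data": {
  "targets": [0,0,-8.5,0.6,-0.26,0,-0.2,0,0,-8.5,0.64,-0.17,0,-0.2,0,0,-8.5,0.65,-0.07,0,-0.2,0,0,0,0,0,0,-0.2,0,0,0,0,0,0,-0.2]
}}

```text
time_s: 14.32
eef_pos: [589.3, 274.9, 150.4]
ee_rot: [-0.0, 0.738, 0.675, -0.001]
force: [-0.3, 0.6, -4.1]
grip_width: 0.667
grip_force: 97.2
```

Run:
```python
from plan import *
from rig import eyes
c=eyes.capture("wrist"); cv2.imwrite("pics/w5.png",c["img"][:,:,::-1])
W=[]
for th,lz in ((10,165),(20,155),(30,148),(40,142),(45,138),(50,135),(55,132),(60,130),(65,128),(70,126),(75,126)):
    pw,Rw,_=tcp(np.radians(265),np.radians(th),np.array([583.6,193,lz]),0,tz=-13.2,gx=-1); W.append((pw,Rw))
rows(W)
```

```text
t 14.32 p [589.3 274.9 150.4] q [ 0.257  0.656  1.185 -0.     1.303  0.346] F [-0.3  0.6 -4.1] gw 56.7 gf 97.2
x [ 0.089  0.996 -0.001] y [ 0.996 -0.089 -0.002] z [-0.002 -0.001 -1.   ]
[-0.1 10.1 -0.1] [ 0.08  0.02 -0.  ] norm 5.0 dqmax 0.18 err 0.0 q [0.2  0.62 1.26 0.18 1.22 0.23]
[ 0. 10. -0.] [ 0.03 -0.   -0.08] norm 5.0 dqmax 0.19 err 0.0 q [0.13 0.59 1.33 0.37 1.17 0.08]
[ 0. 10. -0.] [ 0.02  0.   -0.14] norm 8.0 dqmax 0.2 err 0.0 q [ 0.06  0.57  1.39  0.57  1.16 -0.08]
[ 0. 10.  0.] [ 0.01 -0.   -0.16] norm 10.0 dqmax 0.19 err 0.0 q [-0.01  0.56  1.45  0.76  1.19 -0.24]
[ 0.  5. -0.] [-0.01 -0.   -0.07] norm 4.0 dqmax 0.09 err 0.0 q [-0.04  0.56  1.48  0.85  1.21 -0.32]
[0. 5. 0.] [ 0.   -0.   -0.09] norm 5.0 dqmax 0.09 err 0.0 q [-0.07  0.57  1.51  0.94  1.25 -0.39]
[0. 5. 0.] [-0.    0.   -0.09] norm 5.0 dqmax 0.08 err 0.0 q [-0.11  0.58  1.53  1.02  1.29 -0.47]
[ 0.  5. -0.] [ 0.01 -0.   -0.1 ] norm 6.0 dqmax 0.08 err 0.0 q [-0.14  0.6   1.55  1.1   1.33 -0.53]
[ 0.  5. -0.] [ 0.01  0.   -0.11] norm 6.0 dqmax 0.07 err 0.0 q [-0.16  0.62  1.56  1.17  1.38 -0.59]
[-0.  5.  0.] [ 0.01 -0.   -0.11] norm 7.0 dqmax 0.06 err 0.0 q [-0.19  0.64  1.58  1.23  1.44 -0.65]
[0. 5. 0.] [ 0.04 -0.   -0.12] norm 8.0 dqmax 0.06 err 0.0 q [-0.21  0.67  1.59  1.29  1.5  -0.69]
```

View pics/w5.png

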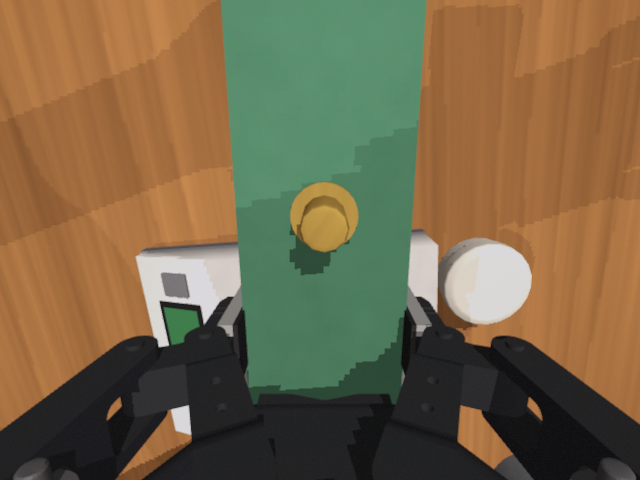

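The wrist view shows the lid held back, knob at (324,218). The tin is over the balance, clear of the stone box at (485,280). Tipping in stages.

Emit:
{"op": "send_rows", "data": {
  "targets": [0,8,0,0.05,0.02,0,-0.2,0,8,0,0.03,0,-0.05,-0.2,0,8,0,0.02,0,-0.09,-0.2,0,8,0,0.02,0,-0.11,-0.2,0,8,0,0.02,0,-0.13,-0.2]
}}

```text
time_s: 15.0
eef_pos: [591.1, 273.3, 174.5]
ee_rot: [-0.231, 0.693, 0.633, 0.254]
force: [0.2, -0.0, -4.5]
grip_width: 0.664
grip_force: 97.3
```

Run:
```python
from plan import *
lip=p+R.apply(np.diag([-1,1,-1])@np.array([83,0,29.2])); print("lip",lip.round(1),"tilt",np.degrees(np.arccos(-M[2,2])).round(1))
W=[]
for th,lz in ((45,138),(50,135),(55,132),(60,130),(65,128),(70,126),(75,126)):
    pw,Rw,_=tcp(np.radians(265),np.radians(th),np.array([583.6,193,lz]),0,tz=-13.2,gx=-1); W.append((pw,Rw))
rows(W)
```

```text
t 15.0 p [591.1 273.3 174.5] q [-0.012  0.556  1.455  0.766  1.19  -0.241] F [ 0.2 -0.  -4.5] gw 56.4 gf 97.3
x [0.068 0.761 0.645] y [ 0.996 -0.09   0.001] z [ 0.059  0.643 -0.764]
lip [583.7 191.4 143.2] tilt 40.2
[ 0.2  4.8 -0.1] [ 0.   -0.01 -0.03] norm 2.0 dqmax 0.09 err 0.0 q [-0.04  0.56  1.48  0.85  1.21 -0.32]
[0. 5. 0.] [ 0.   -0.   -0.09] norm 5.0 dqmax 0.09 err 0.0 q [-0.07  0.57  1.51  0.94  1.25 -0.39]
[0. 5. 0.] [-0.    0.   -0.09] norm 5.0 dqmax 0.08 err 0.0 q [-0.11  0.58  1.53  1.02  1.29 -0.47]
[ 0.  5. -0.] [ 0.01 -0.   -0.1 ] norm 6.0 dqmax 0.08 err 0.0 q [-0.14  0.6   1.55  1.1   1.33 -0.53]
[ 0.  5. -0.] [ 0.01  0.   -0.11] norm 6.0 dqmax 0.07 err 0.0 q [-0.16  0.62  1.56  1.17  1.38 -0.59]
[-0.  5.  0.] [ 0.01 -0.   -0.11] norm 7.0 dqmax 0.06 err 0.0 q [-0.19  0.64  1.58  1.23  1.44 -0.65]
[0. 5. 0.] [ 0.04 -0.   -0.12] norm 8.0 dqmax 0.06 err 0.0 q [-0.21  0.67  1.59  1.29  1.5  -0.69]
```

Emit:
{"op": "send_rows", "data": {
  "targets": [0,3,0,0,0,-0.03,-0.2,0,3,0,0,0,-0.04,-0.2,0,3,0,0,0,-0.05,-0.2,0,3,0,0,0,-0.05,-0.2,0,3,0,0,0,-0.05,-0.2]
}}

```text
time_s: 15.62
eef_pos: [590.3, 263.8, 183.2]
ee_rot: [-0.311, 0.655, 0.598, 0.341]
force: [0.4, -0.2, -3.9]
grip_width: 0.66
grip_force: 97.5
```

Emit:
{"op": "send_rows", "data": {
  "targets": [0,3,0,0,0,-0.06,-0.2,0,3,0,0.01,0,-0.06,-0.2,0,3,0,0.01,0,-0.07,-0.2,0,3,0,0.01,0,-0.07,-0.2,0,3,0,0.01,0,-0.07,-0.2]
}}

```text
time_s: 16.25
eef_pos: [588.9, 247.7, 194.8]
ee_rot: [-0.387, 0.605, 0.553, 0.424]
force: [1.0, 1.0, -4.3]
grip_width: 0.66
grip_force: 97.6
```

Emit:
{"op": "send_rows", "data": {
  "targets": [0,2.5,0,0.02,0,-0.06,-0.2,0,2.5,0,0.02,0,-0.06,-0.2,0,0,0,0,0,0,-0.2,0,0,0,0,0,0,-0.2,0,0,0,0,0,0,-0.2]
}}

```text
time_s: 16.88
eef_pos: [588.1, 243.2, 199.5]
ee_rot: [-0.411, 0.585, 0.536, 0.449]
force: [-0.2, 0.1, -2.8]
grip_width: 0.663
grip_force: 97.6
```

Run:
```python
from plan import *
lip=p+R.apply(np.diag([-1,1,-1])@np.array([83,0,29.2])); print("lip",lip.round(1),"tilt",np.degrees(np.arccos(-M[2,2])).round(1))
from rig import eyes
a=eyes.capture("top"); b=eyes.capture("scene")
u=cv2.resize(a["img"][190:310,110:270],(400,300)); v=cv2.resize(b["img"][130:280,340:540],(400,300))
cv2.imwrite("pics/p6.png",np.hstack([u,v])[:,:,::-1])
```

```text
t 16.88 p [588.1 243.2 199.5] q [-0.211  0.665  1.589  1.291  1.499 -0.69 ] F [-0.2  0.1 -2.8] gw 56.4 gf 97.6
x [0.022 0.258 0.966] y [ 0.996 -0.088  0.001] z [ 0.085  0.962 -0.259]
lip [583.8 193.6 126.9] tilt 75.0
```

View pics/p6.png

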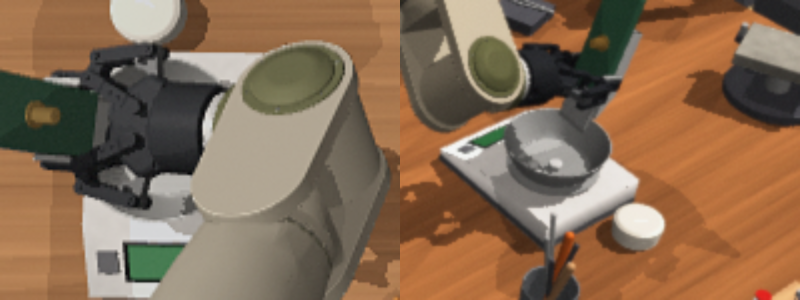

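The lid is still held back with the knob visible, and buttons show in the bowl around (550,160) of the right panel. Some may still be inside, so I tip slightly further, wait, and check the weight.

Emit:
{"op": "send_rows", "data": {
  "targets": [0,2.5,0,0.02,0,-0.06,-0.2,0,2.5,0,0.02,0,-0.06,-0.2,0,0,0,0,0,0,-0.2,0,0,0,0,0,0,-0.2,0,0,0,0,0,0,-0.2]
}}

```text
time_s: 17.6
eef_pos: [587.6, 236.6, 203.4]
ee_rot: [-0.434, 0.565, 0.517, 0.474]
force: [1.3, 0.9, -3.0]
grip_width: 0.662
grip_force: 97.6
```

Emit:
{"op": "send_rows", "data": {
  "targets": [0,0,0,0,0,0,-0.2,0,0,0,0,0,0,-0.2]
}}

```text
time_s: 17.85
eef_pos: [587.6, 236.6, 203.4]
ee_rot: [-0.434, 0.565, 0.517, 0.474]
force: [-0.5, 0.1, -3.0]
grip_width: 0.662
grip_force: 97.6
```

Run:
```python
from plan import *
from rig import eyes
f=[]
for i in range(6):
    b=eyes.capture("scene"); f.append(monitor.sense()["force"])
print(np.mean(f,0).round(2),np.std(f,0).round(2))
cv2.imwrite("pics/s7.png",cv2.resize(b["img"][170:250,370:480],(770,560),interpolation=2)[:,:,::-1])
W=[]
for th,lz in ((70,130),(60,136),(50,142),(40,148),(30,155),(20,165),(10,172),(0,182)):
    W.append(tcp(np.radians(265),np.radians(th),np.array([583.6,193,lz]),0,tz=-13.2,gx=-1)[:2])
rows(W)
```

```text
t 17.85 p [587.6 236.6 203.4] q [-0.232  0.693  1.598  1.345  1.562 -0.731] F [-0.5  0.1 -3. ] gw 56.3 gf 97.6
x [0.015 0.173 0.985] y [ 0.996 -0.088  0.   ] z [ 0.087  0.981 -0.174]
[ 0.01 -0.15 -3.4 ] [0.25 0.5  0.35]
[  0.1 -10.   -0. ] [-0.05 -0.    0.21] norm 13.0 dqmax 0.12 err 0.0 q [-0.19  0.64  1.58  1.23  1.44 -0.64]
[  0. -10.   0.] [-0.01 -0.    0.2 ] norm 12.0 dqmax 0.13 err 0.0 q [-0.14  0.59  1.54  1.1   1.34 -0.52]
[  0. -10.   0.] [-0.02 -0.    0.18] norm 11.0 dqmax 0.16 err 0.0 q [-0.07  0.56  1.5   0.94  1.25 -0.38]
[ -0. -10.   0.] [-0.03  0.    0.17] norm 10.0 dqmax 0.18 err 0.0 q [-0.01  0.55  1.45  0.76  1.2  -0.23]
[  0. -10.  -0.] [-0.03  0.    0.14] norm 9.0 dqmax 0.19 err 0.0 q [ 0.06  0.56  1.39  0.57  1.18 -0.07]
[  0. -10.   0.] [-0.02 -0.    0.09] norm 5.0 dqmax 0.2 err 0.0 q [0.13 0.58 1.32 0.37 1.19 0.09]
[  0. -10.   0.] [-0.07  0.    0.12] norm 8.0 dqmax 0.19 err 0.0 q [0.2  0.61 1.25 0.18 1.24 0.23]
[  0. -10.   0.] [-0.08  0.    0.07] norm 6.0 dqmax 0.18 err 0.0 q [ 0.26  0.66  1.18 -0.    1.31  0.34]
```

The weight is down from about 4.4 N to 3.1 N, which is what the empty tin and lid weigh. Untilting.

Emit:
{"op": "send_rows", "data": {
  "targets": [0,-10,0,-0.05,0,0.21,-0.2,0,-10,0,-0.01,0,0.2,-0.2,0,-10,0,-0.02,0,0.18,-0.2,0,-10,0,-0.03,0,0.17,-0.2,0,-10,0,-0.03,0,0.14,-0.2]
}}

```text
time_s: 18.77
eef_pos: [591.3, 278.8, 171.9]
ee_rot: [-0.173, 0.713, 0.653, 0.189]
force: [-0.7, 0.0, -3.6]
grip_width: 0.663
grip_force: 97.3
```

Emit:
{"op": "send_rows", "data": {
  "targets": [0,-10,0,-0.02,0,0.09,-0.2,0,-10,0,-0.07,0,0.12,-0.2,0,-10,0,-0.08,0,0.07,-0.2,0,0,0,0,0,0,-0.2]
}}

```text
time_s: 19.27
eef_pos: [590.1, 277.0, 152.3]
ee_rot: [-0.001, 0.737, 0.676, -0.0]
force: [-0.8, 0.7, -3.0]
grip_width: 0.661
grip_force: 97.4
```

Run:
```python
from plan import *
W=[]; p1=np.array([551,-38,p[2]])
for i in range(1,9):
    f=i/8; W.append((p+(p1-p)*f,tcp(np.radians(265-68.1*f),0,np.zeros(3),0)[1]))
rows(W)
```

```text
t 19.27 p [590.1 277.  152.3] q [0.259 0.657 1.177 0.002 1.309 0.343] F [-0.8  0.7 -3. ] gw 56.1 gf 97.4
x [0.085 0.996 0.002] y [ 0.996 -0.085 -0.002] z [-0.002  0.002 -1.   ]
[-0.1 -0.1  8.6] [-0.66 -0.03 -0.  ] norm 40.0 dqmax 0.09 err 0.0 q [ 0.2   0.61  1.25 -0.    1.28  0.44]
[0.  0.  8.5] [-0.66  0.07  0.  ] norm 40.0 dqmax 0.09 err 0.0 q [ 0.14  0.57  1.32 -0.    1.25  0.52]
[0.  0.  8.5] [-0.64  0.17  0.  ] norm 40.0 dqmax 0.08 err 0.0 q [ 0.07  0.54  1.38 -0.    1.23  0.61]
[0.  0.  8.5] [-0.61  0.26  0.  ] norm 40.0 dqmax 0.08 err 0.0 q [ 0.01  0.51  1.43 -0.    1.21  0.69]
[0.  0.  8.5] [-0.56  0.35  0.  ] norm 40.0 dqmax 0.08 err 0.0 q [-0.06  0.48  1.46  0.    1.19  0.77]
[0.  0.  8.5] [-0.5   0.43  0.  ] norm 40.0 dqmax 0.08 err 0.0 q [-0.14  0.46  1.49  0.    1.18  0.84]
[0.  0.  8.5] [-0.43  0.5   0.  ] norm 40.0 dqmax 0.08 err 0.0 q [-0.21  0.45  1.51 -0.    1.18  0.92]
[0.  0.  8.5] [-0.36  0.56  0.  ] norm 40.0 dqmax 0.08 err 0.0 q [-0.28  0.44  1.52  0.    1.17  0.99]
```

Emit:
{"op": "send_rows", "data": {
  "targets": [0,0,8.5,-0.66,-0.03,0,-0.2,0,0,8.5,-0.66,0.07,0,-0.2,0,0,8.5,-0.64,0.17,0,-0.2,0,0,8.5,-0.61,0.26,0,-0.2,0,0,8.5,-0.56,0.35,0,-0.2]
}}

```text
time_s: 19.9
eef_pos: [564.9, 76.3, 153.1]
ee_rot: [-0.002, 0.933, 0.359, 0.001]
force: [0.6, 0.4, -2.9]
grip_width: 0.664
grip_force: 97.3
```

Emit:
{"op": "send_rows", "data": {
  "targets": [0,0,8.5,-0.5,0.43,0,-0.2,0,0,8.5,-0.43,0.5,0,-0.2,0,0,8.5,-0.36,0.56,0,-0.2,0,0,0,0,0,0,-0.2]
}}

```text
time_s: 20.4
eef_pos: [550.5, -42.7, 153.1]
ee_rot: [-0.002, 0.99, 0.144, 0.001]
force: [0.5, -0.1, -3.1]
grip_width: 0.665
grip_force: 97.3
```

Run:
```python
from st import *
from rig import eyes
to([551,-38,3])
a=eyes.capture("top"); b=eyes.capture("scene"); f=[]
for i in range(6): eyes.capture("top"); f.append(monitor.sense()["force"][2])
print("Fz",np.mean(f).round(2))
u=cv2.resize(a["img"][205:285,135:215],(400,400),interpolation=2); v=cv2.resize(b["img"][175:245,380:450],(400,400),interpolation=2)
cv2.imwrite("pics/p8.png",np.hstack([u,v])[:,:,::-1])
```

```text
t 20.4 p [550.5 -42.7 153.1] q [-0.291  0.442  1.525  0.004  1.174  0.988] F [ 0.5 -0.1 -3.1] gw 56.5 gf 97.3
x [0.958 0.286 0.002] y [ 0.286 -0.958 -0.003] z [ 0.001  0.003 -1.   ]
tool units to [551, -38, 3] [ 0.026 -0.066  2.502]
Fz -3.18
```

View pics/p8.png

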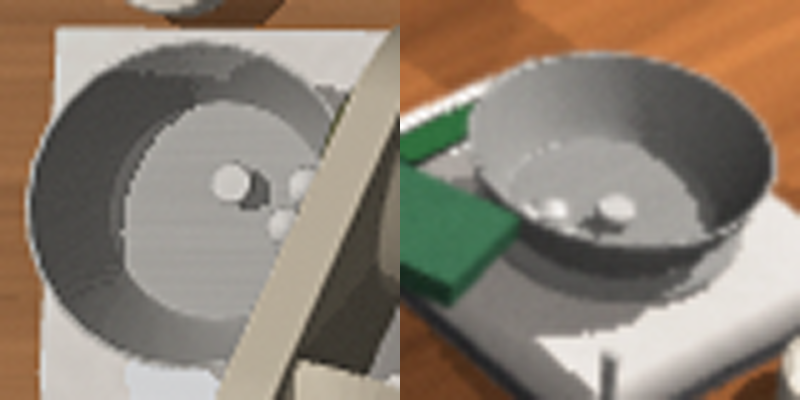

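Three buttons are visible at (232,182), (303,182) and (283,224). The arm hides the right part of the bowl, and the weight of 3.18 N says the tin is empty. Setting the tin down.

Emit:
{"op": "send_rows", "data": {
  "targets": [0,0,0,0.03,-0.07,0.6,-0.2,0,0,0,0,0,0.9,-0.2,0,0,0,0,0,0.6,-0.2,0,0,0,0,0,0.35,-0.2,0,0,0,0,0,0,-0.2]
}}

```text
time_s: 21.42
eef_pos: [551.2, -35.1, 5.2]
ee_rot: [-0.0, 0.989, 0.148, -0.001]
force: [0.0, -0.8, -3.0]
grip_width: 0.663
grip_force: 98.3
```

Run:
```python
from st import *
to([551,-38,3]); yaw(-73.1)
```

```text
t 21.43 p [551.2 -35.1   5.2] q [-0.276  0.651  1.635  0.     0.858  0.998] F [ 0.  -0.8 -3. ] gw 56.3 gf 98.3
x [ 0.956  0.292 -0.001] y [ 0.292 -0.956 -0.001] z [-0.002  0.001 -1.   ]
tool units to [551, -38, 3] [-0.017  0.044  0.036]
turn z 0.08 tilt fix x,y [0.08 0.07]
```

Emit:
{"op": "send_rows", "data": {
  "targets": [0,0,0,0,0,0.03,-0.2,0,0,0,0,0,0.02,-0.2,0,0,0,0,0,0,-0.2]
}}

```text
time_s: 21.8
eef_pos: [551.7, -35.7, 3.4]
ee_rot: [0.0, 0.989, 0.147, 0.0]
force: [-0.3, -0.3, -2.7]
grip_width: 0.665
grip_force: 98.3
```

Emit:
{"op": "send_rows", "data": {
  "targets": [0,0,0,0,0,0,0.2,0,0,0,0,0,0,1,0,0,0,0,0,0,1,0,0,0,0,0,0,1,0,0,0,0,0,0,1]
}}

```text
time_s: 22.42
eef_pos: [551.6, -35.7, 3.1]
ee_rot: [0.0, 0.989, 0.147, 0.0]
force: [0.0, 0.1, -0.3]
grip_width: 0.998
grip_force: 0.0
```

Emit:
{"op": "send_rows", "data": {
  "targets": [0,0,0,0,0,-0.3,1,0,0,0,0,0,-0.8,1,0,0,0,0,0,-0.8,1,0,0,0,0,0.7,-0.4,1,0,0,0,0,0.9,0,1]
}}

```text
time_s: 23.05
eef_pos: [580.8, -128.2, 145.2]
ee_rot: [0.002, 0.989, 0.148, 0.003]
force: [0.2, -0.2, -1.0]
grip_width: 0.999
grip_force: 0.0
```

Emit:
{"op": "send_rows", "data": {
  "targets": [0,0,0,0,0.9,0,1,0,0,0,0,0.5,0,1,0,0,0,0,0,0,1]
}}

```text
time_s: 23.42
eef_pos: [604.0, -209.7, 141.8]
ee_rot: [0.0, 0.989, 0.146, 0.0]
force: [-0.8, -0.0, -0.4]
grip_width: 1.0
grip_force: 0.0
```

Run:
```python
from st import *
from rig import eyes
a=eyes.capture("top"); cv2.imwrite("pics/t9.png",a["img"][:,:,::-1])
for k in blobs(a,(60,60,40),(95,255,255),300):
    r,b=rect(a,k,34); print("green",np.round(r[0]),np.round(r[1]),round(r[2],1))
for k in blobs(a,(15,100,110),(35,255,255),15):
    r,b=rect(a,k,54)
    if 10<min(r[1]) and max(r[1])<30: print("brass",np.round(r[0]),np.round(r[1]))
g=cv2.cvtColor(a["img"],cv2.COLOR_RGB2GRAY); bx=g[215:275,145:212]
m=(cv2.threshold(bx,200,255,0)[1]); n,l,st_,ce=cv2.connectedComponentsWithStats(m)
for i in range(1,n):
    uv=ce[i]+[145,215]; w=plane(a,[uv],66)[0]
    if st_[i,4]>=8 and np.hypot(*(w[:2]-[582,175]))<70: print("btn",uv.round(1),"area",st_[i,4],st_[i,2:4],w.round()[:2],"r",np.hypot(*(w[:2]-[582,175])).round())
```

```text
t 23.43 p [ 604.  -209.7  141.8] q [-0.517  0.637  1.239 -0.     1.264  0.761] F [-0.8 -0.  -0.4] gw 85.0 gf 0.0
x [0.957 0.289 0.001] y [ 0.289 -0.957  0.001] z [ 0.001 -0.001 -1.   ]
green [466. 179.] [91. 34.] 89.8
green [ 383. -603.] [212.  84.] 17.4
green [597. -24.] [153.  57.] 17.3
brass [593. -26.] [19. 19.]
brass [ 900. -949.] [17. 27.]
brass [932. 229.] [23. 18.]
brass [ 938. -107.] [20. 13.]
brass [1156. -751.] [16. 28.]
btn [197.4 250. ] area 11 [3 5] [573. 129.] r 47.0
```

Run:
```python
from h import *
from rig import eyes
a=eyes.capture("top"); b=eyes.capture("scene")
for nm,c,(r0,r1,c0,c1) in (("top",a,(210,282,138,214)),("scene",b,(180,240,385,450))):
    g=cv2.cvtColor(c["img"],cv2.COLOR_RGB2GRAY)[r0:r1,c0:c1]
    th=cv2.morphologyEx(g,cv2.MORPH_TOPHAT,np.ones((13,13),np.uint8))
    n,l,s,ce=cv2.connectedComponentsWithStats((th>18).astype(np.uint8))
    for i in range(1,n):
        w=plane(c,[ce[i]+[c0,r0]],68)[0]; d=np.hypot(*(w[:2]-[582,175]))
        if s[i,4]>=8 and d<72: print(nm,(ce[i]+[c0,r0]).round(1),"area",s[i,4],s[i,2:4],"max",g[l==i].max(),w.round()[:2],"r",d.round())
g=cv2.cvtColor(a["img"],cv2.COLOR_RGB2GRAY); print(g[236:258:1,176:206])
```

```text
top [180.1 233.1] area 1406 [76 65] max 218 [614. 171.] r 32.0
top [157.4 244.4] area 11 [ 2 10] max 126 [587. 224.] r 50.0
top [192.4 270.4] area 9 [8 7] max 191 [524. 139.] r 68.0
scene [419.7 210.3] area 340 [37 19] max 239 [591. 180.] r 10.0
[[162 163 163 163 164 164 164 165 166 164 165 164 165 164 164 165 164 164
  164 166 166 169 146 138 138 134 133 132 139 128]
 [161 161 159 160 159 150 133 163 163 163 163 163 164 165 164 164 162 164
  164 165 165 166 164 143 141 136 135 132 131 169]
 [159 158 156 181 197 196 196 146 142 163 164 162 161 161 161 161 164 162
  161 136 157 136 156 148 145 139 136 133 133 170]
 [159 157 189 200 202 199 200 196 144 109 110 166 163 162 161 159 160 159
  190 194 188 178 121 128 146 143 139 136 133 165]
 [160 171 199 201 201 199 199 201 194  79  92 113 167 163 161 161 158 190
  205 201 190 183 169  95  90 146 143 140 134 152]
 [158 174 202 199 198 197 197 199 206  75  95  94 112 165 162 160 162 206
  207 203 190 170 165 101  73 150 142 140 138 148]
 [159 181 201 198 196 197 197 200 189  72  99  98  92 168 165 164 165 202
  203 198 185 163 159 117  73 
[... 1196 characters left out ...]
160 173 180 172 165 164
  120  79 151 205 205 171 170 104 148 147 135 178]
 [163 163 162 163 162 163 163 164 162 163 163 163 163 151 140 165 135 105
   86  72 123 177 157 153 132  83 153 147 144 151]
 [161 161 161 161 161 162 160 161 161 160 160 161 162 159 157 148  88  84
   89 111 114 180 155 137  84 147 152 146 166 123]
 [159 158 158 158 157 158 158 156 157 157 158 159 158 158 159 158 150 153
  152 171 168 178 169 155 147 155 147 145 173 109]
 [161 160 161 161 160 160 161 159 159 161 161 162 162 161 161 162 162 161
  161 180 178 181 164 157 156 152 146 166 143 102]
 [158 160 159 159 157 159 159 159 160 158 158 160 160 158 158 159 157 157
  157 176 174 173 156 136 153 147 145 183 121 132]]
```

All four buttons show as separate blobs in the bowl, at (181,241), (195,241), (192,249) and (198,250). The tin stands with its lid about 45 mm back and the gripper is clear of it. Handing in.

```bash
python3 -c "
from rig import job
print(job.finish_job())"
```

```text
the job is handed in; nothing more can be done
None
```

The job is handed in: all four buttons are in the weighing bowl, and the empty tin stands upright beside the balance with its lid still on it, about 45 mm back; I saw no sign of a knock or of anything else being moved, but no verdict was returned.

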